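Clamp a sample pot in a swing-arm holder

TASK

Secure the white sample pot in its holder: push the red sprung arm round past its dead point so that it snaps over against its other stop above the pot, then screw the black knob down (clockwise from above) until it comes up tight against its stop, so that the pressure pad holds the pot firmly. Leave the pot in its seat and the beaker and the vial where they stand.

Things in the scene. Friction and masses are not known exactly. Their poses are not given: they have to be found in the camera images.
- pot_seat (a point): Centre of the round pot seat on the holder's aluminium base plate, at the plate's top face (14 mm above the worktop; plate 116 x 196 mm, fixed to the worktop). Its axes are the holder's: z up; the arm's pivot lies 80 mm along +y. Four 9 mm high black lugs surround the pot.
- pivot (a point): Point on the upright pivot axis of the arm, at the arm's mid-height (80 mm above the worktop). Its axes are the holder's.
- swing_arm (a joint): Angle of the red arm about its upright pivot, rad: 0 = parked stop, clear of the pot; grows clockwise seen from above; 1.4 = other stop, knob right above the pot. A spring holds it at either stop: dead point at 0.7 (pushed past this it snaps over by itself); moment about 0.55 Nm at the stops (4 to 5 N at the nose).
- swing_nose (a point): Middle of the rounded free end of the red arm, 120 mm from the pivot axis. The arm is a bar 22 mm wide, 14 mm high, underside 72 mm and top 86 mm above the worktop. This point's x axis points along the arm, away from the pivot; its +y side is the one to push on (toward -y).
- knob_grip (a point): Middle of the black ribbed round knob (40 mm diameter, 30 mm high, upright axis), on the arm 80 mm from the pivot axis. It sinks 8 mm for each clockwise turn; at the start it is 2.9 to 5.5 rad short of its stop (unknown) and 9 to 13 mm clear of the arm's top. It takes about 0.05 Nm to turn; at the stop it turns no further and the moment leaps up (0.3 Nm or more).
- pressure_pad: Rubber-faced pad (32 mm) under the spindle, turning with the knob; origin on the spindle axis, 17.5 mm above the pad's face. It meets the lid about 1.4 rad of the knob before the knob's stop; from there the clamping force grows to about 10.5 N at the stop, and the turning moment only slightly (to about 0.1 Nm). It stays as tight as it is left.
- sample_pot: White lidded sample pot, 58 mm diameter, 34 mm high, origin at the centre of its underside, standing loose in the seat; its lid is 48 mm above the worktop.
- beaker_center (a point): Middle of a loose empty glass beaker, 57 mm diameter, 71 mm high: a bystander.
- vial_center (a point): Middle of a loose blue-capped vial, 26 mm diameter, 59 mm high: a bystander.
Not all that is in view belongs to the job. Leave any pink or purple look-alike of the sample_pot alone.

How it is judged:
By the outcome, as a careful person would: the job done as asked, in the order asked, and still so for the second after the job is handed in, with the robot touching nothing.
It also fails if it takes over 67 s, if anything falls off the work surface, if the arm or the gripper's body presses on something with over 40 N, if the wrist force passes 120 N, or if a joint passes its speed limit or range.

ROBOT

A 6-joint arm with a two-finger parallel gripper is mounted at the origin on a cart in front of the work surface, level with it; the furniture and walls round the work are solid. World frame = base frame: x ahead of the robot, y to its left, z up, the work surface at z = 0. Lengths are in m, angles in rad, forces in N, time in s.
With the tool pointing down it reaches from about 0.3 to 0.875 m from the base axis. Payload 6.4 kg.
Tool frame: the origin (TCP) lies midway between the tips of the shut fingers; the grasp point (between the pads) lies behind it (ctrl.grasp_offset is the z of the grasp point in the tool frame, in m); z points along the fingers, y is the line along which they close (so a half turn about z gives the same grasp; the last joint's range is limited). The gripper opens to 88 mm and grips with 3 to 60 N. Pads are 18 mm wide; open, the fingers measure 123 mm over their backs; the gripper's body (75 mm by 187 mm) begins 45 mm behind the grasp point.
Start: joints at [0.937, 0.181, 1.607, -0, 1.354, -0.206], TCP at [0.239, 0.523, 0.239] pointing down, gripper open.
Joint ranges: [-2.99, 2.99], [-0.89, 2.07], [0.3, 2.58], [-1.14, 4.28], [0, 2.63], [-3.12, 3.12]. Speed limits (rad/s): [2.57, 2.57, 3.01, 3.14, 3.14, 3.14].

INTERFACE

Orientations are given as a unit quaternion [w, x, y, z].
In Python, from cell import telemetry, imaging, ticket, ctrl gives the robot as it stands.
- The arm moves only by the tool apply_moves, never from a script. Its argument "plan" is one flat list of numbers, 5 for each row, row after row: the closure, from 0 (fully open) to 1 (shut), then the shift along the world's x, y, z normalised to -1 to 1, where 1 is 0.5 m, then the turn about the world's z normalised to -1 to 1, where 1 is 45 degrees. In form: [claw, dx, dy, dz, roll, claw, dx, dy, dz, roll, ...]. A call has 1 to 10 rows; each row is the pose to reach, as a shift and turn from the pose commanded when the call began; what a row does not reach only later rows make up. A row lasts 1/12 s, in which the tool goes at most 41.7 mm and 7.16 degrees, less where a joint would pass 70% of its speed; a pose out of reach is approached as far as the arm can. A call with a number of a shift or a turn outside -1 to 1 is refused whole. A call with a gripper value outside its range is refused whole. The fingers move at their own pace and stop on an object; the grip force is fixed at half the most. Time passes only in rows, so rows that repeat a pose let the fingers close. It gives the time, the measured TCP pose, the force, the opening and the grip force at its end, in the units of the state.
- telemetry.sense(): the state, without advancing time (a new reading comes with each control period).
- imaging.snapshot(name): name is "side" or "top" or "wrist"; returns a dict with "color" (400x640x3 uint8, red, green, blue), "K" (3x3 intrinsics, pixels), "extrinsics" (4x4, takes a point from camera to world coordinates); the wrist camera has in their place "hand_eye" (4x4, takes a point from camera to tool coordinates, whose origin is the TCP and whose axes are the flange's). Camera axes: x right, y up, looking along -z (the intrinsics and any distortion apply to the point x, -y, -z); pixel columns grow to the right and rows downward; lengths in m; the calibration is good to about 2 mm. A picture is of the moment at which its call begins: read the wrist's pose just before it. There is no depth.
- ticket.finish_job(): hands the job in; it is judged then, once.
The state is a dict: "time": time; "joints": joint angles; "qvel": joint speeds; "effort": joint torques, N m; "tool_pos": TCP position; "tcp_rot": TCP orientation; "ft_force": force on the tool from outside, world axes, zero at the start; "moment": the same for the moment, N m; "gripper_width": finger opening in m; "grasp_force": force on a finger pad.
Only numpy, scipy, OpenCV 4.12 (cv2) and the standard library are available. Lean on these libraries where they do the work, as an engineer would, in place of code of your own. Each camera call takes 0.05 s, during which the arm holds its last target. There are 200 camera calls.

## Working session

There is one attempt and no reset: what is moved stays moved. The work goes in short steps, Python scripts to look and compute and a tool call to move; the robot and the scene stay as the last step left them, time stands still between calls to the robot, and variables do not carry over. Pictures are saved under pics/ and viewed, at most 10 in all, crops included, and the job is handed in when it is done.

Besides the shell and the picture viewer there is one more tool, called after ">>>" in YAML: its name, and indented under it one key for each argument. apply_moves: Moves the arm, as the interface text tells. Its arguments: {"type":"object","properties":{"plan":{"type":"array"}},"required":["plan"]}

```bash
ls; mkdir -p pics; python3 - <<'E'
from cell import telemetry, imaging, ctrl
import cv2,numpy as np
s=telemetry.sense();print(s, ctrl.grasp_offset)
for n in("top","side"):
    d=imaging.snapshot(n);cv2.imwrite(f"pics/{n}0.png",d["color"][:,:,::-1]);print(n,d["K"],d["extrinsics"],[k for k in d])
    np.savez(f"{n}0.npz",**{k:d[k] for k in("color","K","extrinsics")})
E
```

```text
pics
{'time': 0.0, 'joints': array([ 9.36707030e-01,  1.81523485e-01,  1.60801273e+00,  1.81240736e-05,
        1.35381260e+00, -2.06283763e-01]), 'qvel': array([ 0.00017389, -0.00066544,  0.0003739 , -0.00034141, -0.00050722,
        0.00089207]), 'effort': array([-1.33875703e-03, -4.33873415e+01, -3.41841745e+01,  7.02352775e-02,
        3.83549288e-02, -1.45284466e-04]), 'tool_pos': array([0.23819462, 0.52274613, 0.23781774]), 'tcp_rot': array([-3.66275411e-04,  2.12277161e-01,  9.77209105e-01, -7.98092138e-04]), 'ft_force': array([-0.54012117, -0.70190595, -0.21599621]), 'moment': array([ 0.01534397, -0.05263474, -0.03300422]), 'grasp_force': 0.0, 'gripper_width': 0.08777490731150348} -0.0187
top [[421.08614648   0.         320.5551497 ]
 [  0.         421.08614648 196.46043468]
 [  0.           0.           1.        ]] [[ 0.12046235  0.97222293 -0.20067733  0.28580406]
 [-0.99271206  0.1186681  -0.02099178 -0.05081864]
 [ 0.00340531  0.20174352  0.97943247  1.22794932]
 [ 0.          0.          0.          1.        ]] ['color', 'K', 'extrinsics']
side [[514.88294101   0.         328.35879403]
 [  0.         514.88294101 192.82762397]
 [  0.           0.           1.        ]] [[ 0.99747604  0.00967487 -0.07034169  0.39911986]
 [-0.06803575  0.41367303 -0.90787982 -1.29124133]
 [ 0.02031484  0.91037411  0.41328717  0.67774624]
 [ 0.          0.          0.          1.        ]] ['color', 'K', 'extrinsics']
```

View pics/top0.png

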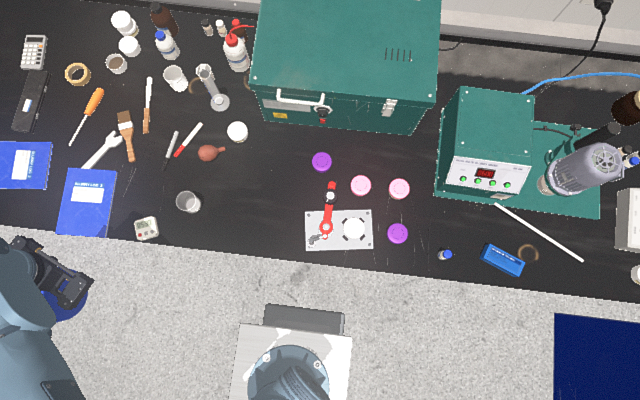

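View pics/side0.png

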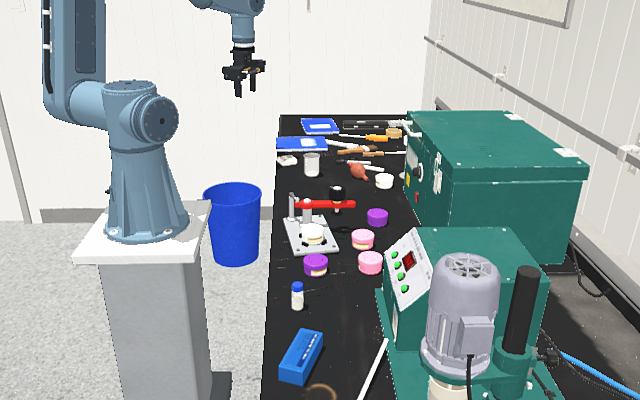

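The top view shows the holder plate centred at about (338,230), the pot at (354,229), the pivot at (326,228), the knob at (330,196) and the arm nose at (331,184). The beaker is at (188,202) and the vial at (446,255). The pink and purple look-alikes are to be left alone.

```bash
cat > h.py <<'E'
import numpy as np,cv2
def ray(K,E,u,v):
    d=np.linalg.inv(K)@[u,v,1.]; return E[:3,3],E[:3,:3]@(d*[1,-1,-1])
def onplane(K,E,uv,z):
    o,d=ray(K,E,*uv); return o+d*(z-o[2])/d[2]
def proj(K,E,p):
    q=E[:3,:3].T@(np.asarray(p)-E[:3,3]); q=K@(q*[1,-1,-1]); return q[:2]/q[2]
def blobs(m,amin=15):
    n,l,s,c=cv2.connectedComponentsWithStats(m.astype(np.uint8)); return [(c[i].round(1),s[i]) for i in range(1,n) if s[i,4]>amin]
E
python3 - <<'E'
from h import *
d=np.load("top0.npz");K,E=d["K"],d["extrinsics"];im=d["color"].astype(int)
r,g,b=im[...,0],im[...,1],im[...,2]
roi=np.zeros(r.shape,bool);roi[170:262,298:378]=1
red=roi&(r>130)&(g<70)&(b<70)
ys,xs=np.nonzero(red);print("red",blobs(red))
P=np.array([onplane(K,E,(x,y),.086)[:2] for x,y in zip(xs,ys)])
print("red pts x",P[:,0].min(),P[:,0].max(),"mean",P.mean(0))
for lo in np.arange(P[:,0].min(),P[:,0].max(),.012):
    q=P[(P[:,0]>=lo)&(P[:,0]<lo+.012)]; print(lo.round(3),q[:,1].min().round(3),q[:,1].max().round(3)) if len(q) else 0
white=roi&(im.min(2)>225)
for c,s in blobs(white): print("white",c,s,onplane(K,E,c,.048))
plate=roi&(im.min(2)>120)
cnt=max(cv2.findContours(plate.astype(np.uint8),cv2.RETR_EXTERNAL,2)[0],key=cv2.contourArea)
R=cv2.minAreaRect(cnt);print(R,[onplane(K,E,p,.014)[:2].round(3) for p in cv2.boxPoints(R)],onplane(K,E,R[0],.014))
for n,uv,z in(("nose",(332,182),.08),("knob",(330,196),.125),("beaker",(188,202),.035),("vial",(446,255),.03),("pink",(361,185),.034),("purp",(398,233),.034),("purp2",(321,161),.034)):print(n,onplane(K,E,uv,z).round(3))
cv2.imwrite("pics/c.png",cv2.resize(d["color"][165:265,290:390,::-1],(600,600),interpolation=cv2.INTER_CUBIC))
E
```

```text
red []
red pts x 0.4859508204316978 0.5603221224617682 mean [ 0.52889489 -0.0524268 ]
0.486 -0.04 -0.04
0.498 -0.06 -0.058
0.534 -0.041 -0.041
0.546 -0.063 -0.063
0.558 -0.042 -0.042
white [359.9 189.8] [352 183  18  11  66] [ 0.56063639 -0.13531598  0.048     ]
white [330. 195.] [327 192   7   7  45] [ 0.53508044 -0.05185904  0.048     ]
white [340.4 230.2] [ 305  210   68   41 2067] [ 0.43806928 -0.09266276  0.048     ]
white [325.5 227. ] [323 225   6   5  26] [ 0.44199611 -0.04995472  0.048     ]
((338.4190979003906, 229.7350616455078), (39.831748962402344, 68.17082214355469), 87.95458984375) [array([0.485, 0.019]), array([ 0.517, -0.178]), array([ 0.402, -0.193]), array([0.371, 0.   ])] [ 0.44310747 -0.08802131  0.014     ]
nose [ 0.566 -0.053  0.08 ]
knob [ 0.516 -0.052  0.125]
beaker [0.468 0.352 0.035]
vial [ 0.407 -0.397  0.03 ]
pink [ 0.579 -0.138  0.034]
purp [ 0.452 -0.257  0.034]
purp2 [ 0.636 -0.014  0.034]
```

View pics/c.png

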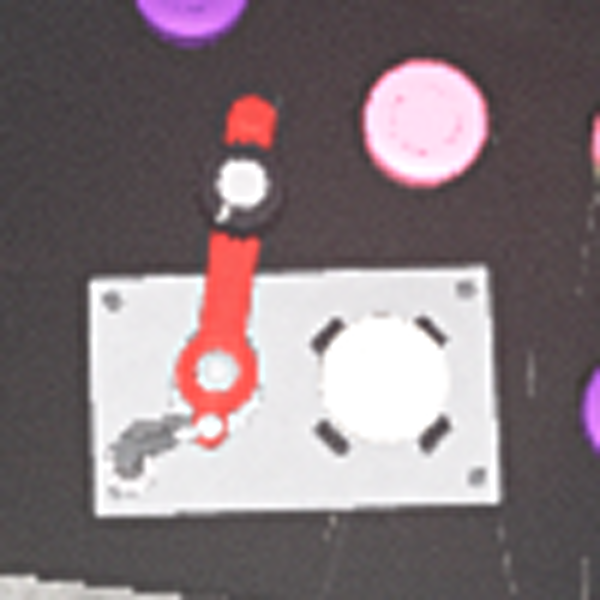

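The crop confirms pixel positions: pot centre (354.2,228.3), pivot (326.2,227.0), nose tip (332.5,181.2), knob top (330.3,195.7).

```bash
python3 - <<'E'
from h import *
t=np.load("top0.npz");s=np.load("side0.npz")
f=lambda uv,z:onplane(t["K"],t["extrinsics"],uv,z)[:2]
pot=f((354.2,228.3),.048);piv=f((326.2,227.),.09);nose=f((332.5,181.2),.084);kn=f((330.3,195.7),.127)
print(pot,piv,nose,kn)
print("pot-piv",np.linalg.norm(pot-piv),"nose-piv",np.linalg.norm(nose-piv),"knob-piv",np.linalg.norm(kn-piv))
a=np.degrees(np.arctan2(*(nose-piv)[::-1]));b=np.degrees(np.arctan2(*(pot-piv)[::-1]));print("arm deg",a,"pot dir",b,"diff",a-b, "want",np.degrees(1.4))
# side-view check, pot lid centre seen at ~(312,229)
print(proj(s["K"],s["extrinsics"],[*pot,.048]),proj(s["K"],s["extrinsics"],[*kn,.127]),proj(s["K"],s["extrinsics"],[*nose,.08]))
E
```

```text
[ 0.44811545 -0.13067396] [ 0.4366666  -0.05187467] [ 0.56746321 -0.05419348] [ 0.51659076 -0.05280626]
pot-piv 0.07962665432774953 nose-piv 0.13081716475650584 knob-piv 0.07992958939908683
arm deg -1.015655975251668 pot dir -81.73326713678297 diff 80.71761116153131 want 80.21409131831524
[311.59896262 229.07245415] [336.58350435 188.26312992] [355.03928826 204.30678213]
```

>>> apply_moves:
  plan: [1, 0.5, -0.84, -0.12, 0.54, 1, 0.5, -0.84, -0.12, 0.54, 1, 0.5, -0.84, -0.12, 0.54, 1, 0.5, -0.84, -0.12, 0.54, 1, 0.5, -0.84, -0.12, 0.54, 1, 0.5, -0.84, -0.12, 0.54, 1, 0.5, -0.84, -0.12, 0.54, 1, 0.5, -0.84, -0.12, 0.54, 1, 0.5, -0.84, -0.12, 0.54, 1, 0.5, -0.84, -0.12, 0.54]

```text
time: 0.93
tool_pos: [0.4455, 0.1744, 0.1888]
tcp_rot: [-0.0, 0.002, 1.0, 0.0]
ft_force: [1.3, 0.2, -0.3]
gripper_width: 0.0238
grasp_force: 0.0
```

>>> apply_moves:
  plan: [1, 0, 0, 0, 0, 1, 0, 0, 0, 0, 1, 0, 0, 0, 0]

```text
time: 1.18
tool_pos: [0.4447, 0.1764, 0.1889]
tcp_rot: [-0.001, 0.002, 1.0, 0.0]
ft_force: [0.1, -0.2, 0.3]
gripper_width: 0.0035
grasp_force: 0.0
```

>>> apply_moves:
  plan: [1, 0.22, -0.362, -0.226, 0, 1, 0.22, -0.362, -0.226, 0, 1, 0.22, -0.362, -0.226, 0, 1, 0.22, -0.362, -0.226, 0, 1, 0.22, -0.362, -0.226, 0, 1, 0.22, -0.362, -0.226, 0, 1, 0.22, -0.362, -0.226, 0, 1, 0.22, -0.362, -0.226, 0, 1, 0.22, -0.362, -0.226, 0]

```text
time: 1.93
tool_pos: [0.5546, -0.0027, 0.0763]
tcp_rot: [-0.0, 0.001, 1.0, 0.0]
ft_force: [-0.1, 0.4, 1.1]
gripper_width: 0.0005
grasp_force: 0.0
```

```bash
python3 - <<'E'
from cell import telemetry, imaging
import cv2,numpy as np
s=telemetry.sense();print(s["tool_pos"],s["joints"])
a=imaging.snapshot("side")["color"][140:280,240:430,::-1];cv2.imwrite("pics/s1.png",cv2.resize(a,(760,560),interpolation=cv2.INTER_CUBIC))
E
```

```text
[ 0.55461256 -0.00265254  0.07631333] [-2.19071700e-01  3.38980242e-01  1.77438511e+00  5.29310869e-04
  1.02900543e+00 -1.78835010e+00]
```

View pics/s1.png

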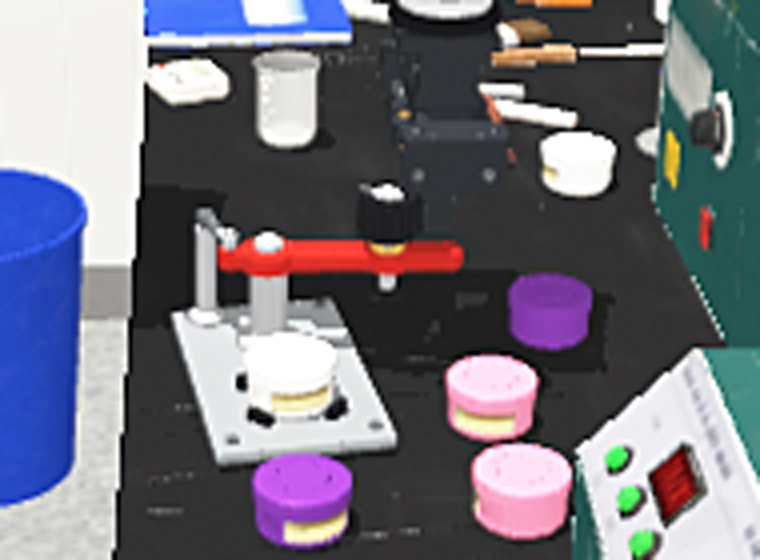

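>>> apply_moves:
  plan: [1, 0.001, -0.03, 0, 0, 1, 0.001, -0.045, 0, 0, 1, 0.004, -0.066, 0, -0.11, 1, 0.007, -0.087, 0, -0.22, 1, 0.006, -0.108, 0, -0.33, 1, 0.005, -0.129, 0, -0.44, 1, 0.001, -0.15, 0, -0.55, 1, -0.004, -0.171, 0, -0.67, 1, -0.004, -0.171, 0, -0.67]

```text
time: 2.73
tool_pos: [0.5529, -0.09, 0.077]
tcp_rot: [0.0, 0.263, 0.965, 0.0]
ft_force: [-0.7, 2.6, -0.9]
gripper_width: 0.0003
grasp_force: 0.8
```

>>> apply_moves:
  plan: [1, -0.007, -0.02, 0, -0.11, 1, -0.016, -0.039, 0, -0.22, 1, -0.027, -0.057, 0, -0.33, 1, -0.039, -0.075, 0, -0.44, 1, -0.052, -0.091, 0, -0.55, 1, -0.067, -0.106, 0, -0.66, 1, -0.067, -0.106, 0, -0.66]

```text
time: 3.32
tool_pos: [0.5191, -0.1432, 0.0767]
tcp_rot: [0.0, 0.501, 0.866, -0.0]
ft_force: [0.5, -0.6, 1.2]
gripper_width: 0.0001
grasp_force: 0.0
```

```bash
python3 - <<'E'
from cell import telemetry, imaging
import cv2,numpy as np
s=telemetry.sense();print(s["tool_pos"],s["joints"])
a=imaging.snapshot("side")["color"][140:280,240:430,::-1];cv2.imwrite("pics/s2.png",cv2.resize(a,(760,560),interpolation=cv2.INTER_CUBIC))
E
```

```text
[ 0.5190587  -0.14319346  0.07671414] [-4.89493333e-01  3.06777795e-01  1.81691515e+00 -4.83198148e-04
  1.01738899e+00 -1.01133323e+00]
```

View pics/s2.png

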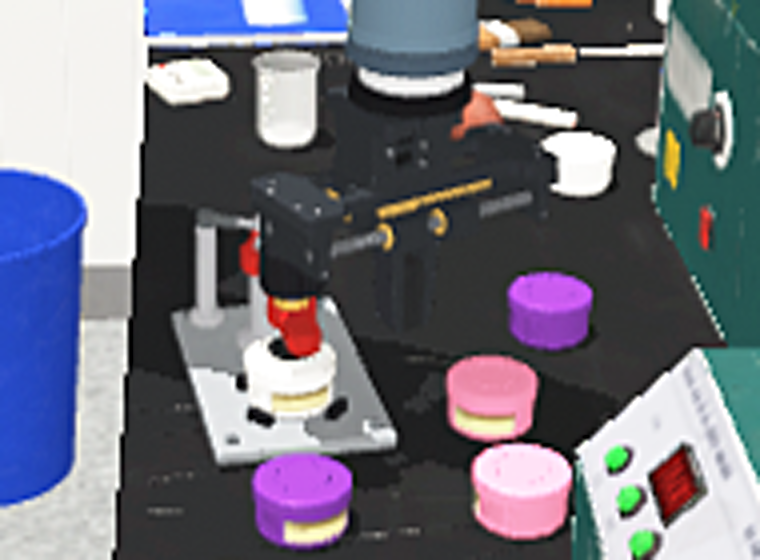

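The arm snapped over: the red bar and knob now sit above the pot at about (295,320) in the crop. The pot and the bystanders have not moved. Next I rise, unwind the wrist and position over the knob.

>>> apply_moves:
  plan: [1, 0, 0, 0.08, 0, 1, 0, 0, 0.16, 0, 0, 0, 0, 0.2, 0.16, 0, -0.07, 0.012, 0.2, 0.32, 0, -0.14, 0.024, 0.2, 0.48, 0, -0.14, 0.024, 0.2, 0.64, 0, -0.14, 0.024, 0.2, 0.8, 0, -0.14, 0.024, 0.2, 0.96, 0, -0.14, 0.024, 0.2, 1, 0, -0.14, 0.024, 0.2, 1]

```text
time: 4.2
tool_pos: [0.4501, -0.1303, 0.1767]
tcp_rot: [0.001, 0.128, 0.992, -0.0]
ft_force: [-0.5, 1.4, -0.2]
gripper_width: 0.0516
grasp_force: 0.0
```

>>> apply_moves:
  plan: [0, 0, 0, 0, 1, 0, 0, 0, 0, 1, 0, 0, 0, 0, 1, 0, 0, 0, 0, 1, 0, 0, 0, 0, 1, 0, 0, 0, 0, 1, 0, 0, 0, 0, 1, 0, 0, 0, 0, 1]

```text
time: 4.87
tool_pos: [0.45, -0.1306, 0.1764]
tcp_rot: [0.0, -0.26, 0.966, -0.0]
ft_force: [0.6, 0.8, 0.3]
gripper_width: 0.088
grasp_force: 0.0
```

>>> apply_moves:
  plan: [0, 0, 0, 0, 0.66, 0, 0, 0, 0, 0.66, 0, 0, 0, 0, 0.66, 0, 0, 0, 0, 0.66, 0, 0, 0, 0, 0.66, 0, 0, 0, 0, 0.66, 0, 0, 0, 0, 0.66]

```text
time: 5.45
tool_pos: [0.4531, -0.125, 0.1762]
tcp_rot: [-0.004, -0.494, 0.869, -0.002]
ft_force: [0.4, 0.3, -0.2]
gripper_width: 0.088
grasp_force: 0.0
```

```bash
python3 - <<'E'
from h import *
from cell import telemetry, imaging
from scipy.spatial.transform import Rotation as Ro
s=telemetry.sense();print(s["tool_pos"],s["joints"],s["gripper_width"])
d=imaging.snapshot("wrist");T=np.eye(4);T[:3,:3]=Ro.from_quat(s["tcp_rot"],scalar_first=True).as_matrix();T[:3,3]=s["tool_pos"]
E=T@d["hand_eye"];np.savez("w.npz",color=d["color"],K=d["K"],extrinsics=E);print([k for k in d])
a=d["color"][:,:,::-1].copy();print(proj(d["K"],E,[.4485,-.131,.128]))
cv2.imwrite("pics/w1.png",a)
E
```

```text
[ 0.45306928 -0.12495526  0.17616375] [-0.51652399  0.01320859  1.92351614 -0.00928596  1.20474643 -3.11766085] 0.08799435538591101
['color', 'K', 'hand_eye']
[313.02940255 208.50905405]
```

View pics/w1.png

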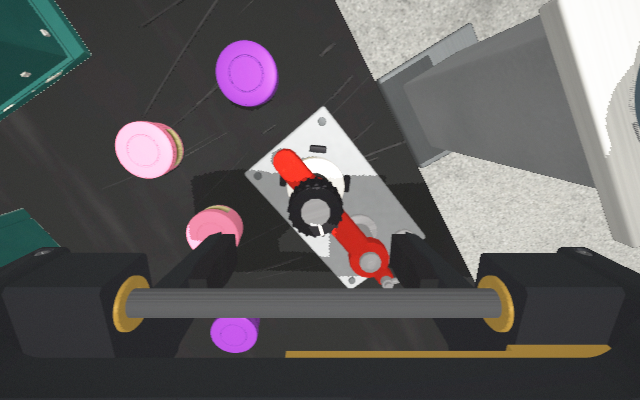

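The wrist view shows the knob cap at (315,211), against a predicted (313,208.5), so it stands within about 2 mm of plan. Joint 6 is close to its limit, so I will back off a little.

>>> apply_moves:
  plan: [0, 0, 0, 0, -0.13, 0, 0, 0, 0, -0.26, 0, 0, 0, 0, -0.26, 0, 0, 0, 0, -0.26]

```text
time: 5.83
tool_pos: [0.4528, -0.1255, 0.1761]
tcp_rot: [-0.004, -0.404, 0.915, -0.002]
ft_force: [0.2, 0.4, 0.1]
gripper_width: 0.0881
grasp_force: 0.0
```

```bash
python3 - <<'E'
from h import *
from cell import telemetry
d=np.load("w.npz")
for z in(.127,.131):print(onplane(d["K"],d["extrinsics"],(315.5,211),z))
s=telemetry.sense();print(s["tool_pos"],s["joints"],s["tcp_rot"])
E
```

```text
[ 0.4480958  -0.12812648  0.127     ]
[ 0.44742511 -0.1293295   0.131     ]
[ 0.45283437 -0.12549181  0.17610765] [-0.51787986  0.01436034  1.92247394 -0.00915872  1.20646875 -2.91656334] [-0.00394349 -0.40371584  0.91487403 -0.00186444]
```

>>> apply_moves:
  plan: [0, -0.01, -0.009, 0, 0, 0, -0.01, -0.009, -0.05, 0, 0, -0.01, -0.009, -0.1, 0, 0, -0.01, -0.009, -0.148, 0, 0, -0.01, -0.009, -0.148, 0, 0.5, -0.01, -0.009, -0.148, 0, 0.8, -0.01, -0.009, -0.148, 0, 1, -0.01, -0.009, -0.148, 0, 1, -0.01, -0.009, -0.148, 0, 1, -0.01, -0.009, -0.148, 0]

```text
time: 6.67
tool_pos: [0.4486, -0.1304, 0.1033]
tcp_rot: [-0.003, -0.403, 0.915, -0.003]
ft_force: [0.9, -0.3, 0.3]
gripper_width: 0.0568
grasp_force: 0.0
```

>>> apply_moves:
  plan: [1, 0, 0, 0, 0, 1, 0, 0, 0, 0, 1, 0, 0, 0, 0]

```text
time: 6.92
tool_pos: [0.4479, -0.1299, 0.1024]
tcp_rot: [-0.004, -0.402, 0.915, -0.002]
ft_force: [-0.9, 0.9, 3.6]
gripper_width: 0.0391
grasp_force: 30.0
```

```bash
python3 - <<'E'
from cell import telemetry
s=telemetry.sense();print({k:s[k] for k in("tool_pos","joints","tcp_rot","ft_force","moment","gripper_width","grasp_force")})
E
```

```text
{'tool_pos': array([ 0.44789813, -0.12989646,  0.10237728]), 'joints': array([-0.53175338,  0.11967242,  1.98302057, -0.0098841 ,  1.04038854,
       -2.92592136]), 'tcp_rot': array([-0.00388672, -0.40244399,  0.91543439, -0.00189864]), 'ft_force': array([-0.92524838,  0.93027525,  3.64785207]), 'moment': array([ 0.16489523,  0.03790137, -0.04783716]), 'gripper_width': 0.039098086407549595, 'grasp_force': 29.997506802901626}
```

>>> apply_moves:
  plan: [1, 0, 0, 0, -0.15, 1, 0, 0, -0.001, -0.3, 1, 0, 0, -0.001, -0.45, 1, 0, 0, -0.001, -0.6, 1, 0, 0, -0.002, -0.75, 1, 0, 0, -0.002, -0.9, 1, 0, 0, -0.002, -1, 1, 0, 0, -0.002, -1]

```text
time: 7.58
tool_pos: [0.4472, -0.1284, 0.1012]
tcp_rot: [-0.005, -0.019, 1.0, 0.001]
ft_force: [-2.7, 6.9, 7.1]
gripper_width: 0.0391
grasp_force: 30.0
```

```bash
cat > m.py <<'E'
from cell import telemetry
import numpy as np
s=telemetry.sense();w=s["tcp_rot"];print(s["tool_pos"].round(4),"j6",s["joints"][5].round(3),"yaw",(2*np.degrees(np.arctan2(w[1],w[2]))).round(1),s["ft_force"].round(2),s["moment"].round(3),"eff6",s["effort"][5].round(3),s["gripper_width"].round(4))
E
python3 m.py
```

```text
Traceback (most recent call last):
  File "m.py", line 3, in <module>
    s=telemetry.sense();w=s["tcp_rot"];print(s["tool_pos"].round(4),"j6",s["joints"][5].round(3),"yaw",(2*np.degrees(np.arctan2(w[1],w[2]))).round(1),s["ft_force"].round(2),s["moment"].round(3),"eff6",s["effort"][5].round(3),s["gripper_width"].round(4))
                                                                                                                                                                                                                                 ^^^^^^^^^^^^^^^^^^^^^^^^
AttributeError: 'float' object has no attribute 'round'
```

>>> apply_moves:
  plan: [1, -0.001, 0.002, 0, -0.15, 1, -0.001, 0.003, 0, -0.3, 1, -0.001, 0.003, 0, -0.45, 1, -0.001, 0.003, 0, -0.6, 1, -0.001, 0.003, -0.001, -0.75, 1, -0.001, 0.003, -0.001, -0.9, 1, -0.001, 0.003, -0.001, -1, 1, -0.001, 0.003, -0.001, -1]

```text
time: 8.25
tool_pos: [0.4476, -0.1267, 0.1004]
tcp_rot: [-0.004, 0.365, 0.931, 0.003]
ft_force: [2.8, 7.7, 1.0]
gripper_width: 0.0395
grasp_force: 30.0
```

```bash
sed -i 's/s\["gripper_width"\].round(4)/s["gripper_width"]/; s/s\["effort"\]\[5\].round(3)/s["effort"][5]/' m.py
python3 m.py
```

```text
[ 0.4476 -0.1267  0.1004] j6 -1.361 yaw 42.8 [2.75 7.74 0.96] [ 1.216 -0.524 -0.062] eff6 1.0662338510155678 0.03950996139071606
```

>>> apply_moves:
  plan: [1, 0.001, 0.004, 0, -0.15, 1, 0.001, 0.004, -0.001, -0.3, 1, 0.002, 0.005, -0.001, -0.45, 1, 0.002, 0.005, -0.001, -0.6, 1, 0.003, 0.005, -0.002, -0.75, 1, 0.0035, 0.005, -0.002, -0.9, 1, 0.0035, 0.005, -0.002, -1, 1, 0.0035, 0.005, -0.002, -1]

```text
time: 8.92
tool_pos: [0.4493, -0.1255, 0.0996]
tcp_rot: [-0.003, 0.693, 0.721, 0.003]
ft_force: [2.4, 2.8, -0.6]
gripper_width: 0.0391
grasp_force: 30.0
```

```bash
python3 m.py
```

```text
[ 0.4493 -0.1255  0.0996] j6 -0.578 yaw 87.7 [ 2.42  2.75 -0.65] [ 0.335 -0.145 -0.065] eff6 1.1127687245607376 0.03914593860046271
```

>>> apply_moves:
  plan: [1, 0.001, 0, 0, -0.13, 1, 0.0015, 0, -0.001, -0.26, 1, 0.002, 0, -0.001, -0.39, 1, 0.003, 0, -0.001, -0.53, 1, 0.003, 0, -0.0015, -0.66, 1, 0.003, 0, -0.0015, -0.66]

```text
time: 9.42
tool_pos: [0.4507, -0.1257, 0.0991]
tcp_rot: [-0.003, 0.854, 0.52, 0.004]
ft_force: [-0.3, 2.5, 3.6]
gripper_width: 0.0395
grasp_force: 30.0
```

```bash
python3 m.py
```

```text
[ 0.4507 -0.1257  0.0991] j6 -0.062 yaw 117.3 [-0.26  2.54  3.55] [ 0.359  0.284 -0.07 ] eff6 1.3242151960730553 0.03950025923122912
```

>>> apply_moves:
  plan: [1, 0.001, 0, 0, -0.13, 1, 0.001, 0, -0.001, -0.26, 1, 0.002, -0.001, -0.001, -0.39, 1, 0.002, -0.001, -0.001, -0.53, 1, 0.002, -0.001, -0.0015, -0.66, 1, 0.002, -0.001, -0.0015, -0.66]

```text
time: 9.92
tool_pos: [0.4516, -0.1268, 0.0986]
tcp_rot: [-0.001, 0.958, 0.286, 0.004]
ft_force: [-1.3, 1.5, 6.7]
gripper_width: 0.039
grasp_force: 30.0
```

```bash
python3 m.py
```

```text
[ 0.4516 -0.1268  0.0986] j6 0.455 yaw 146.8 [-1.34  1.51  6.71] [0.131 0.491 0.565] eff6 1.955912634730339 0.03896552298978569
```

>>> apply_moves:
  plan: [1, 0, 0, 0, -0.09, 1, 0, 0, 0, -0.18, 1, 0, 0, 0, -0.18]

```text
time: 10.17
tool_pos: [0.452, -0.1268, 0.0986]
tcp_rot: [-0.0, 0.976, 0.218, 0.004]
ft_force: [-0.3, 0.4, 3.9]
gripper_width: 0.0392
grasp_force: 30.0
```

```bash
python3 m.py; python3 - <<'E'
from cell import imaging
import cv2
a=imaging.snapshot("side")["color"][180:260,270:370,::-1];cv2.imwrite("pics/s3.png",cv2.resize(a,(700,560),interpolation=cv2.INTER_CUBIC))
E
```

```text
[ 0.452  -0.1268  0.0986] j6 0.595 yaw 154.8 [-0.34  0.35  3.91] [0.057 0.109 0.736] eff6 1.698794960975647 0.03919844433836685
```

View pics/s3.png

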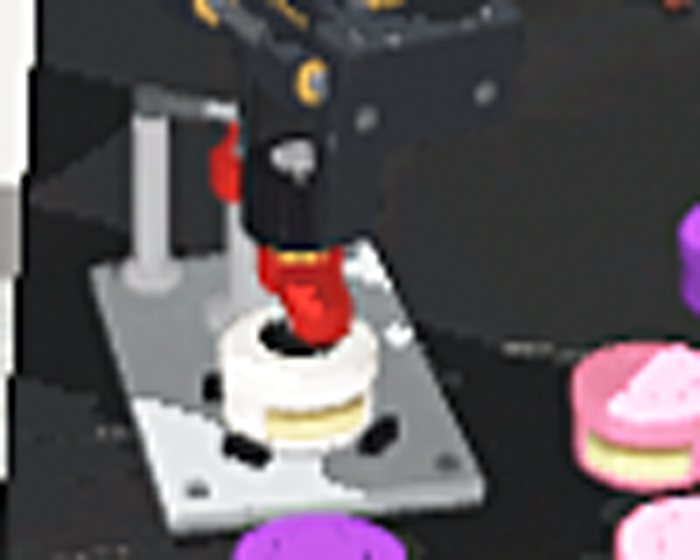

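The moment has leapt to 0.74 Nm, so the knob is at its stop. The pad at (290,335) in the crop rests on the lid, and the pot sits in its lugs. I open and retreat straight up.

>>> apply_moves:
  plan: [0.6, 0, 0, 0, 0, 0.3, 0, 0, 0, 0, 0, 0, 0, 0, 0, 0, 0, 0, 0, 0, 0, 0, 0, 0, 0, 0, 0, 0, 0.05, 0, 0, 0, 0, 0.12, 0, 0, 0, 0, 0.2, 0, 0, 0, 0, 0.28, 0, 0, 0, 0, 0.28, 0]

```text
time: 11.05
tool_pos: [0.4553, -0.1285, 0.2462]
tcp_rot: [0.003, 0.976, 0.216, 0.009]
ft_force: [0.8, -1.5, 0.1]
gripper_width: 0.088
grasp_force: 0.0
```

```bash
python3 m.py; python3 - <<'E'
from cell import imaging
import cv2,numpy as np
a=imaging.snapshot("side")["color"][150:320,230:430,::-1];b=imaging.snapshot("wrist")["color"][:,:,::-1]
a=cv2.resize(a,(400,340),interpolation=cv2.INTER_CUBIC);b=cv2.resize(b,(400,250))
cv2.imwrite("pics/e.png",np.vstack([a,b]))
E
```

```text
[ 0.4553 -0.1285  0.2462] j6 0.601 yaw 155.0 [ 0.83 -1.54  0.1 ] [-0.079  0.139  0.025] eff6 -0.004076496261404827 0.08797167486586861
```

View pics/e.png

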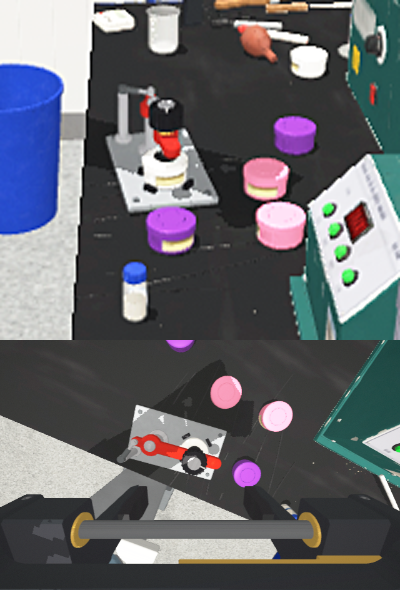

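The picture shows the arm over the pot at (165,145), the pot seated at (163,165), and the beaker at (163,30) and vial at (134,290) standing. The robot is clear, so I hand the job in.

```bash
python3 -c "
from cell import ticket;print(ticket.finish_job())"
```

```text
the job is handed in; nothing more can be done
None
```

I handed the job in at about 11 s: the red arm snapped over above the pot, and the knob is screwed down to its stop (moment rose to about 0.7 Nm). The pot is in its seat, the beaker and vial still stand, and the robot is clear; no verdict came back.

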